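# Set the sampling head's gap with a feeler blade

### The job

Set the gap under the sampling head of the small stand with the feeler blade: slide the blade flat into the gap from the stand's open front until its tip is past the middle of the head, let go of it and press the head down until it just bears on the blade, then draw the blade out, which should slide with a light drag, and lay it flat on the bench clear of the stand. The head must be left standing one blade thickness above the plate; leave the other things on the bench alone.

Things in the scene. Friction and masses are not known exactly. Their poses are not given: they have to be found in the camera images.
- stand: Fixed gap stand, metal. Base 200 x 120 x 12 mm on the bench; on it a flat steel plate, 130 x 60 mm, top 40 mm above the bench, reaching from 98 mm before to 32 mm behind the head's axis; behind it an upright round post, 18 mm diameter, 60 mm behind the head's axis, top 170 mm above the bench. Origin on the bench directly below the head's axis; x points from the open front (where the blade goes in) to the post, z up. Base reaches from x = -110 to +90 mm, y +-60 mm.
- gap (a point): The point on the plate's top face below the head's axis, 40 mm above the bench; axes as the stand's. The gap is open at the front (-x) and at both sides.
- head (a joint): How far the sampling head is lowered, in m (0 to 0.026). The gap between plate and head is 0.028 m minus this value. The head slides straight up and down on the post, held by friction: it stays where it is left, takes about 3 N to push down, 7 N to push up. It starts 14 to 24 mm above the plate.
- head_top (a point): Centre of the head's flat black round cap (46 mm diameter), the place to press down; moves with the head. The head is a 40 mm round metal body with a square 36 x 36 mm foot; its underside lies 52 mm below this point; an arm joins it to the post.
- blade: Feeler blade, loose, 0.17 kg: flat steel tongue 110 mm long (x), 30 mm wide (y), 6 mm thick, lying on the bench, with an upright grey plastic handle 24 mm (x) x 14 mm (y) x 50 mm tall standing on its rear end. Origin at the centre of the tongue's underside; x points to the tip; the handle's axis is at x = -45 mm, its top 56 mm above the underside.
- blade_tip (a point): Middle of the tongue's front edge, on the underside, 55 mm ahead of the blade's origin.
- flask: Bystander: white plastic bottle, 68 mm diameter, 170 mm tall; origin at the middle of its base.
- carton: Bystander: cardboard carton 100 x 70 x 45 mm; origin at the middle of its underside.
- driver: Bystander: screwdriver lying on the bench close to the robot; origin on its underside.
- flange: Bystander: steel ring 60 mm outside diameter, 38 mm inside, 16 mm high, lying flat; origin at the middle of its underside.
There are look-alikes about, which are no part of the job. What is shaped like the blade but turquoise is not meant.

How it is judged (in metres and radians):
On the way, in this order (a step that is already met when the one before it is completed fails the run):
1. the blade lies flat in the gap, its tip 5 to 55 mm beyond the head's axis and within 20 mm of the stand's middle line, while the head is still up (gap over 10 mm) (x of blade_tip in the frame of gap between 0.005 and 0.055 m and y of blade_tip in the frame of gap between -0.02 and 0.02 m and z of blade_tip in the frame of gap between -0.004 and 0.006 m and angle between the x axis of blade and the x axis of stand, either way round below 0.35 rad and value of joint head below 0.018 m), for 0.2 s.
2. the head is pressed down onto the blade lying in the gap (gap 5 to 7 mm) (x of blade_tip in the frame of gap between 0.005 and 0.055 m and y of blade_tip in the frame of gap between -0.02 and 0.02 m and z of blade_tip in the frame of gap between -0.004 and 0.006 m and angle between the x axis of blade and the x axis of stand, either way round below 0.35 rad and value of joint head between 0.021 and 0.023 m), for 0.2 s.
At the end, for the whole second after the job is handed in: The gap under the head is 5 to 7 mm (joint head 0.021 to 0.023) and the blade lies flat and still on the bench (within 4 mm and 0.08 rad), released and not touching the stand (value of joint head between 0.021 and 0.023 m and height (world z) of blade below 0.004 m and angle between blade's own z axis and vertical below 0.08 rad and linear speed of blade below 0.02 m/s and contact force between stand and blade below 0.2 N).
It fails at once if the flask is moved more than 30 mm (distance of flask from where it was at the start of the episode above 0.03 m).
It fails at once if the carton is moved more than 30 mm (distance of carton from where it was at the start of the episode above 0.03 m).
It fails at once if the driver is moved more than 30 mm (distance of driver from where it was at the start of the episode above 0.03 m).
It fails at once if the flange is moved more than 30 mm (distance of flange from where it was at the start of the episode above 0.03 m).
It also fails if it takes over 61 s, if anything falls off the work surface, if the arm or the gripper's body presses on something with over 40 N, if the wrist force passes 120 N, or if a joint passes its speed limit or range.

### The arm

A 6-joint arm with a two-finger parallel gripper is mounted at the origin on the work surface. World frame = base frame: x ahead of the robot, y to its left, z up, the work surface at z = 0. Lengths are in mm, angles in rad, forces in N, time in s.
With the tool pointing down it reaches from about 275 to 1000 mm from the base axis. Payload 8.4 kg.
Tool frame: the origin (TCP) lies on the front face of the gripper's body, between the roots of the fingers; the fingertips stand 73 mm ahead of it and the grasp point (between the pads) lies ctrl.tcp_to_grasp ahead of it (ctrl.tcp_to_grasp is the distance from the TCP to the grasp point, in mm); z points along the fingers, x is the direction in which the jaws open and shut, and the axes are right-handed (so a half turn about z gives the same grasp; the last joint's range is limited). The gripper opens to 85 mm and grips with 20 to 120 N. Pads are 22 mm wide; open, the fingers measure 114 mm over their backs; the gripper's body (76 mm by 85 mm) begins 54 mm behind the grasp point. The pads swing forward as they close: fully open they stand 13 mm farther back than shut.
Start: joints at [-1.3, 0.353, 1.633, -0, 1.155, -0.002], TCP at [168.392, -601.891, 303.881] pointing down, gripper open.
Joint ranges: [-2.63, 2.63], [-0.92, 2.1], [0.06, 2.66], [-1.3, 4.44], [0, 2.69], [-3.02, 3.02]. Speed limits (rad/s): [2.22, 2.22, 2.79, 3.14, 3.14, 3.14].

### API

Orientations are given as a rotation vector (axis times angle).
In Python, from bench import ctrl gives the robot as it stands. The module is installed in compiled form; this text tells all that it offers.
- The arm moves only by the shell command python3 -m jog 'ROWS' [OPENING] [FORCE]. ROWS is text: rows parted by semicolons, each of 6 numbers parted by spaces: the shift along the tool's x, y, z in m, then the turn, a rotation vector about the tool's x, y, z in rad. In form: tx ty tz rx ry rz; .... A call has 1 to 5 rows; each row shifts and turns the pose as measured when the row begins, along the tool's axes as they then stand; what a row does not reach is not made up. A row lasts 1/10 s, in which the tool goes at most 50 mm and 8.59 degrees, less where a joint would pass 70% of its speed; a pose out of reach is approached as far as the arm can. A call is refused whole if a number of a shift passes 0.05 or a number of a turn 0.15, either way. A call with a gripper value outside its range is refused whole. OPENING is the gripper's target within -1 to 1 (fully open at 1, half-way at 0, shut at -1), set as the call begins (- or left out, the last holds). The fingers move at their own pace and stop on an object; FORCE is the grip in N (left out, the last holds). Time passes only in rows, so rows that do not move let the fingers close. It gives the time, the measured TCP pose, the force and the opening at its end, in the units of the state.
- ctrl.observe(): the state, without advancing time (a new reading comes with each control period).
- ctrl.camera(name): name is "scene" or "top"; returns the picture (400x640x3 uint8, red, green, blue); there is no depth.
- ctrl.camera_params(name): a dict with "fx", "fy", "cx", "cy" (pixels), "position" and "attitude" of the camera in the world. Camera axes: x right, y up, looking along -z (the intrinsics and any distortion apply to the point x, -y, -z); pixel columns grow to the right and rows downward; lengths in mm; the calibration is good to about 2 mm. A picture is of the moment at which its call begins. camera_params takes no time and is no camera call.
- ctrl.hand_in(): hands the job in, once; it reports no verdict.
Trained networks look in the newest picture that a camera, given by its name, has taken for a name from the list of things; names that differ only in an ending like _2 or _b are one class to them, and where a whole thing is asked for, a point or a joint stands for the part that bears it (a point fixed in the world has none). Each returns a list of dicts, best first, with "confidence" (0 to 1); they miss things now and then, are a little off and sometimes report something else, mostly with a low value. They report only what shows in the picture. A call takes as long as a camera call. They do not tell look-alikes from the thing itself.
- ctrl.find_in(camera, query): "xy" ([column, row] in pixels, amid what is visible of it).
- ctrl.masks_of(camera, query): "pixels" (400x640 bool, what is visible of it) and "xy" ([column, row] in pixels, amid what is visible of it).
- ctrl.landmark_of(camera, query): "xy" ([column, row] in pixels: a listed point, or the origin of a listed thing).
The state is a dict: "time_s": time; "joint_pos": joint angles; "joint_vel": joint speeds; "effort": joint torques, N m; "ee_pos": TCP position; "orientation": TCP orientation; "force": force on the tool from outside, world axes, zero at the start; "torque": the same for the moment, N m; "width": finger opening in mm.
Only numpy, scipy, OpenCV 4.12 (cv2) and the standard library are available. Lean on these libraries where they do the work, as an engineer would, in place of code of your own. Each camera call takes 0.05 s, during which the arm holds its last target. There are 200 camera calls.

## Working session

There is one attempt and no reset: what is moved stays moved. The work goes in short steps, Python scripts to look and compute and a shell command to move; the robot and the scene stay as the last step left them, time stands still between calls to the robot, and variables do not carry over. Pictures are saved under pics/ and viewed, about 8 in all and at most 12, crops included, and the job is handed in when it is done.

```bash
mkdir -p pics
cat > h.py <<'E'
import numpy as np, cv2
from scipy.spatial.transform import Rotation as R
from bench import ctrl
def save(cam,name,crop=None,s=1):
    im=ctrl.camera(cam)[:,:,::-1]
    if crop: im=im[crop[1]:crop[3],crop[0]:crop[2]]
    cv2.imwrite('pics/'+name,cv2.resize(im,None,fx=s,fy=s,interpolation=cv2.INTER_CUBIC))
def cam(n):
    p=ctrl.camera_params(n); a=np.array(p['attitude'],float)
    Rm=a if a.shape==(3,3) else R.from_rotvec(a).as_matrix() if a.size==3 else None
    return p,Rm
def back(n,xy,z):
    p,Rm=cam(n); d=Rm@np.array([(xy[0]-p['cx'])/p['fx'],-(xy[1]-p['cy'])/p['fy'],-1]); o=np.array(p['position'])
    return o+d*(z-o[2])/d[2]
def proj(n,P):
    p,Rm=cam(n); c=Rm.T@(np.array(P)-np.array(p['position']))
    return np.array([p['cx']+p['fx']*c[0]/-c[2], p['cy']+p['fy']*-c[1]/-c[2]])
E
python3 - <<'E'
from h import *
np.set_printoptions(precision=1,suppress=True)
print(ctrl.observe(), ctrl.tcp_to_grasp)
for n in('scene','top'):
    print(n,ctrl.camera_params(n)); save(n,n+'0.png')
    for q in('blade','blade_tip','stand','gap','head_top','flask','carton','driver','flange'):
        print(q,[(np.array(d['xy']).round(1).tolist(),round(d['confidence'],2)) for d in ctrl.landmark_of(n,q)])
E
```

```text
{'time_s': 0.0, 'joint_pos': array([-1.3,  0.4,  1.6, -0. ,  1.2, -0. ]), 'joint_vel': array([ 0.,  0.,  0., -0.,  0.,  0.]), 'effort': array([ -0. , -60.5, -34.2,  -0. ,   0. ,  -0. ]), 'ee_pos': array([ 168.3, -601.5,  303.2]), 'orientation': array([-2.5,  1.9,  0. ]), 'force': array([-0. , -0.2, -0.5]), 'torque': array([ 0., -0.,  0.]), 'width': 85.69161595752271} 53.900000000000006
scene {'fx': 449.6932720376382, 'fy': 449.6932720376382, 'cx': 314.72170365860853, 'cy': 193.6221002398343, 'position': array([1262.8,  178.7, 1244.5]), 'attitude': array([0.4, 0.5, 1.7])}
blade [([357.6, 216.7], 0.72), ([393.8, 233.3], 0.66), ([352.6, 274.6], 0.62)]
blade_tip [([392.9, 221.5], 0.76), ([339.4, 256.3], 0.64)]
stand [([249.1, 210.8], 0.95)]
gap [([242.7, 204.7], 0.97)]
head_top [([243.5, 193.2], 0.94)]
flask [([301.3, 261.5], 0.94), ([192.0, 191.1], 0.67)]
carton [([445.3, 238.4], 0.68)]
driver [([340.8, 166.7], 0.82), ([357.0, 232.6], 0.49)]
flange [([190.9, 189.0], 0.55)]
top {'fx': 512.8111659380138, 'fy': 512.8111659380138, 'cx': 318.91082533907314, 'cy': 205.09906846518254, 'position': array([ 398.9,  -14.6, 1270.8]), 'attitude': array([ 0.1, -0.1, -1.6])}
blade [([248.9, 141.4], 0.84), ([257.1, 214.6], 0.83), ([208.1, 203.7], 0.75)]
blade_tip [([250.4, 190.3], 0.97), ([206.8, 222.6], 0.9), ([265.0, 157.6], 0.58), ([388.3, 188.8], 0.34)]
stand [([389.8, 190.2], 0.61), ([475.9, 203.9], 0.44)]
gap [([391.9, 182.6], 0.6)]
head_top [([396.9, 180.9], 0.9)]
flask [([302.7, 143.4], 0.64)]
carton [([149.9, 211.0], 0.61)]
driver [([292.8, 289.1], 0.56)]
flange [([477.2, 201.9], 0.67), ([251.0, 192.8], 0.21)]
```

View pics/top0.png

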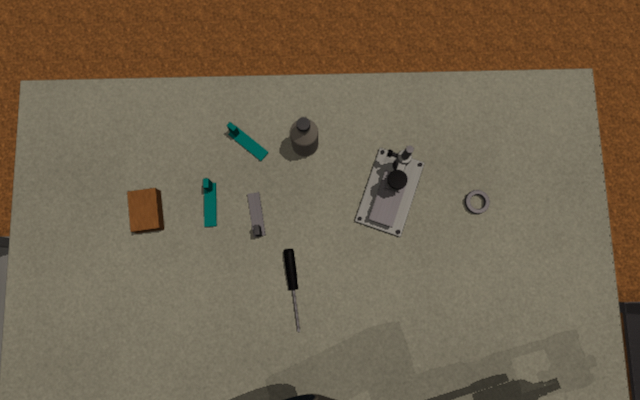

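View pics/scene0.png

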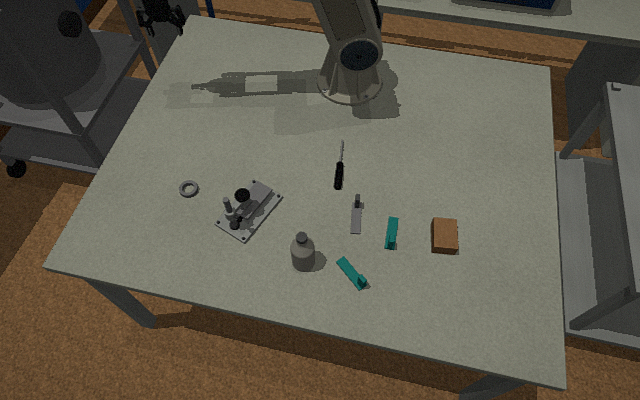

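Top view: three blade shapes, at (257,214) grey, (209,203) turquoise and (248,141) turquoise. The grey one is the one meant, with its handle near (257,231) and tip near (253,193). The stand is at (390,190), with its open front facing down the picture, towards the robot. Scene view agrees: grey blade at (356,215), stand at (249,210).

```bash
cat > meas.py <<'E'
from h import *
np.set_printoptions(precision=1,suppress=True)
def edges(n,q,near):
    ms=ctrl.masks_of(n,q); m=min(ms,key=lambda d:np.hypot(*(np.array(d['xy'])-near)))
    return m['pixels']
if __name__=='__main__':
    save('top','crop1.png',(180,120,480,270),2.6)
    print('blade o',back('top',(257.1,214.6),0),back('scene',(357.6,216.7),0),'tip',back('top',(250.4,190.3),0))
    print('gap',back('top',(391.9,182.6),40),back('scene',(242.7,204.7),40),'stand',back('top',(389.8,190.2),0),back('scene',(249.1,210.8),0))
    for z in (110,114): print('headtop',z,back('top',(396.9,180.9),z),back('scene',(243.5,193.2),z))
    for q,xy in(('flask',(302.7,143.4)),('carton',(149.9,211)),('driver',(292.8,289.1)),('flange',(477.2,201.9))): print(q,back('top',xy,0))
    for n,q,near in(('top','blade',(257,214)),('scene','blade',(357,215)),('top','stand',(390,190)),('scene','stand',(249,211))):
        m=edges(n,q,near); c=max(cv2.findContours(m.astype(np.uint8),0,1)[0],key=cv2.contourArea)
        r=cv2.boxPoints(cv2.minAreaRect(c)); print(n,q,m.sum(),r.tolist()); print(np.array([back(n,p,6 if q=='blade' else 12)[:2] for p in r]))
E
python3 meas.py
```

```text
blade o [578.5 132.    0. ] [574.9 139.5   0. ] tip [640.7 148.6   0. ]
gap [ 644.4 -202.7   40. ] [ 634.5 -214.3   40. ] stand [ 633.  -202.6    0. ] [ 630.5 -200.4    0. ]
headtop 110 [ 634.2 -203.7  110. ] [ 632.8 -201.4  110. ]
headtop 114 [ 633.4 -203.1  114. ] [ 635. -200.  114.]
flask [759.6  14.7   0. ]
carton [593.8 400.    0. ]
driver [392.6  45.6   0. ]
flange [ 598.1 -421.     0. ]
top blade 541 [[245.64862060546875, 193.89190673828125], [258.2972717285156, 191.78378295898438], [265.5675354003906, 235.4053955078125], [252.91888427734375, 237.51351928710938]]
[[630.7 159.7]
 [635.3 128.1]
 [525.3 110.6]
 [520.7 141.9]]
scene blade 366 [[348.61065673828125, 232.84071350097656], [351.2301025390625, 193.54869079589844], [362.0487060546875, 194.2699432373047], [359.42926025390625, 233.5619659423828]]
[[639.8 123. ]
 [499.1 104.3]
 [494.  138.8]
 [634.8 155.7]]
top stand 3896 [[353.5000305175781, 222.50003051757812], [382.1000061035156, 136.70001220703125], [428.0000305175781, 152.0], [399.4000549316406, 237.80001831054688]]
[[ 551.7 -107.5]
 [ 769.3 -187.5]
 [ 726.7 -301.8]
 [ 511.2 -219.1]]
scene stand 2331 [[206.2886505126953, 217.80604553222656], [248.67543029785156, 167.5698699951172], [283.3040771484375, 196.7877960205078], [240.9172821044922, 247.0239715576172]]
[[ 690.4 -319.9]
 [ 478.4 -248.5]
 [ 562.9 -105.2]
 [ 761.5 -182.9]]
```

View pics/crop1.png

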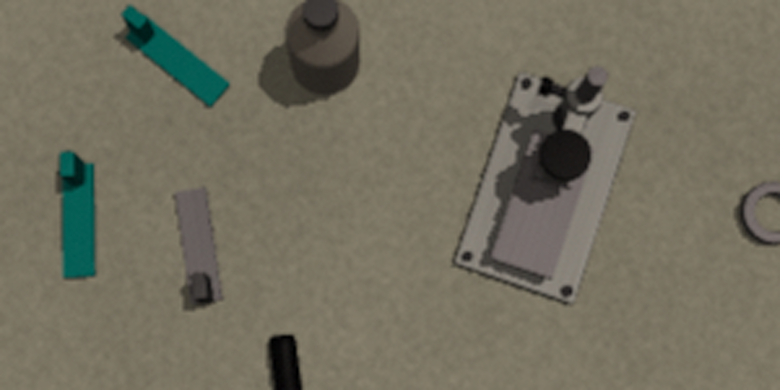

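The crop confirms it. The grey blade has its tip edge at crop (176–205, 190), handle at (202,288) and right edge running (205,187) to (220,298). The base corners are at crop (455,263), (570,301), (634,113) and (518,75).

```bash
cat > plan.py <<'E'
from h import *
np.set_printoptions(precision=4,suppress=True)
def plan(pos,yaw=None,n=1):
    """pos: wanted TCP mm; yaw: wanted world direction (rad) of the tool x axis (mod pi), tool down; prints n rows"""
    s=ctrl.observe(); p=np.array(s['ee_pos']); A=R.from_rotvec(s['orientation']); X=A.as_matrix()[:,0]
    cur=np.arctan2(X[1],X[0])
    if yaw is None: yaw=cur
    d=(yaw-cur+np.pi/2)%np.pi-np.pi/2; yaw=cur+d
    B=R.from_matrix(np.array([[np.cos(yaw),np.sin(yaw),0],[np.sin(yaw),-np.cos(yaw),0],[0,0,-1]]))
    w=(A.inv()*B).as_rotvec()/n; st=(np.array(pos)-p)/n/1000
    print('p',p,'yaw',cur,'dyaw',d,'j',s['joint_pos'],'F',s['force'],'w',s['width'],'t',s['time_s'])
    for i in range(n): print((A*R.from_rotvec(w*i)).inv().apply(st).round(4),w.round(4))
E
python3 - <<'E'
from plan import *
from scipy.optimize import least_squares
c=lambda x,y:(180+x/2.6,120+y/2.6)
C=[back('top',c(*p),12)[:2] for p in((455,263),(570,301),(634,113),(518,75))]
L=np.array([(-110,60),(-110,-60),(90,-60),(90,60)])
f=lambda v:(np.array([[np.cos(v[2]),-np.sin(v[2])],[np.sin(v[2]),np.cos(v[2])]])@L.T).T+v[:2]-C
r=least_squares(lambda v:f(v).ravel(),[634,-203,-.36]); print('stand',r.x,f(r.x).tolist())
for a in((190.5,189.5),(205,187),(176,192),(220,298)): print('blade pt',back('top',c(*a),6))
t=back('top',c(205,187),6);e=back('top',c(220,298),6); print('blade dir',np.arctan2(*(t-e)[[1,0]]), np.linalg.norm(t-e))
# handle top centre from crop
print('handle top approx', back('top',c(203,281),56), back('top',c(201,288),56))
plan([535,125,200],None,1)
E
python3 - <<'E'
from h import *
im=ctrl.camera('top')[:,:,::-1][180:245,235:285]; im2=ctrl.camera('scene')[:,:,::-1][185:245,335:385]
a=cv2.resize(im,(400,520),interpolation=2);b=cv2.resize(im2,(400,480),interpolation=2); b=cv2.copyMakeBorder(b,0,40,0,0,0)
cv2.imwrite('pics/bl.png',np.hstack([a,b]))
E
```

```text
stand [ 635.8645 -203.2217   -0.3592] [[-0.9440660267795238, 2.8975680683770264], [-4.384151307766842, -1.7582405381508863], [1.7861910514030797, -1.337625599579951], [3.542026283149653, 0.1982980693524894]]
blade pt [632.8171 140.6567   6.    ]
blade pt [634.9479 126.6814   6.    ]
blade pt [630.6877 154.6228   6.    ]
blade pt [527.2686 112.9663   6.    ]
blade dir 0.126687442013762 108.54926846450395
handle top approx [538.1687 123.37    56.    ] [531.7727 125.2297  56.    ]
p [ 168.4106 -601.8763  303.8968] yaw -1.2979842367087058 dyaw 0.0 j [-1.3004  0.353   1.6334  0.      1.1552 -0.0024] F [-0.0471  0.7682 -0.2014] w 85.38546911119661 t 1.25
[-0.6012 -0.5489  0.1039] [-0. -0.  0.]
```

View pics/bl.png

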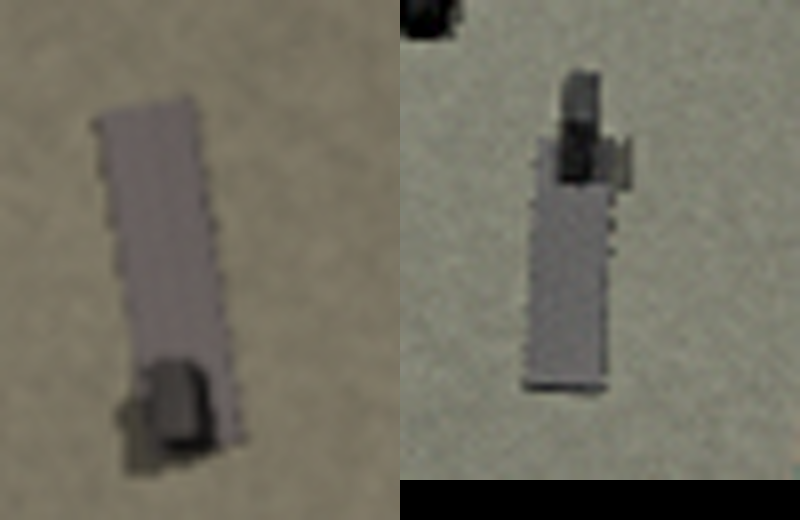

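The blade's tip is at about (633,141), its direction 0.13 rad and its handle at about (534,127). The stand is at (636,-203) with yaw -0.36. Moving towards the handle.

```bash
python3 -m jog '-.03 -.0275 .004 0 0 0;-.03 -.0275 .004 0 0 0;-.03 -.0275 .004 0 0 0;-.03 -.0275 .004 0 0 0;-.03 -.0275 .004 0 0 0'
python3 -m jog '-.03 -.0275 .004 0 0 0;-.03 -.0275 .004 0 0 0;-.03 -.0275 .004 0 0 0;-.03 -.0275 .004 0 0 0;-.03 -.0275 .004 0 0 0'
python3 - <<'E'
from plan import *
print('handle', back('scene',(357.4,197.2),56), back('top',(257.2,229.4),56))
plan([534,127,200],.135+np.pi/2,10)
E
```

```text
time_s: 1.85
ee_pos: [261.2, -419.5, 283.2]
orientation: [2.495, -1.905, 0.006]
force: [0.7, 0.1, 0.7]
width: 85.3
time_s: 2.35
ee_pos: [357.0, -231.5, 262.8]
orientation: [2.493, -1.907, 0.012]
force: [0.5, -0.6, 1.3]
width: 85.4
handle [538.6854 128.2878  56.    ] [535.0514 125.4706  56.    ]
p [ 357.0114 -231.4693  262.808 ] yaw -1.3061103033321582 dyaw -0.12968602346273883 j [-0.5765  0.0853  2.0849 -0.0043  0.9643  0.7321] F [ 0.5464 -0.6442  1.2512] w 85.43648918513122 t 2.35
[-0.03   -0.0264  0.0061] [-0.0003 -0.0008  0.013 ]
[-0.0304 -0.0261  0.0061] [-0.0003 -0.0008  0.013 ]
[-0.0307 -0.0257  0.0061] [-0.0003 -0.0008  0.013 ]
[-0.031  -0.0253  0.0062] [-0.0003 -0.0008  0.013 ]
[-0.0313 -0.0249  0.0062] [-0.0003 -0.0008  0.013 ]
[-0.0316 -0.0245  0.0062] [-0.0003 -0.0008  0.013 ]
[-0.032  -0.024   0.0062] [-0.0003 -0.0008  0.013 ]
[-0.0323 -0.0236  0.0062] [-0.0003 -0.0008  0.013 ]
[-0.0326 -0.0232  0.0062] [-0.0003 -0.0008  0.013 ]
[-0.0329 -0.0228  0.0063] [-0.0003 -0.0008  0.013 ]
```

```bash
python3 -m jog '-.031 -.027 .006 0 0 .013;-.031 -.027 .006 0 0 .013;-.031 -.026 .006 0 0 .013;-.032 -.026 .006 0 0 .013;-.032 -.025 .006 0 0 .013' 0.3 >/dev/null
python3 -m jog '-.032 -.025 .006 0 0 .013;-.032 -.024 .006 0 0 .013;-.032 -.024 .006 0 0 .013;-.033 -.023 .006 0 0 .013;-.033 -.023 .006 0 0 .013'
python3 - <<'E'
from plan import *
plan([536,127,150],.135+np.pi/2,2)
E
```

```text
time_s: 3.35
ee_pos: [544.4, 148.5, 201.9]
orientation: [-2.36, 2.07, -0.024]
force: [0.8, -0.6, 0.3]
width: 55.5
p [544.4329 148.5099 201.8897] yaw -1.4400564452622766 dyaw 0.0042601184673802805 j [ 0.2693  0.3754  1.859  -0.0152  0.8973  1.7187] F [ 0.8315 -0.5538  0.257 ] w 55.510872780157655 t 3.35
[0.0098 0.0059 0.026 ] [-0.0057 -0.0052 -0.0021]
[0.01   0.0058 0.026 ] [-0.0057 -0.0052 -0.0021]
```

```bash
python3 -m jog '.01 .006 .02 -.006 -.005 -.002;.01 .006 .02 -.006 -.005 -.002;0 0 0 0 0 0'
python3 - <<'E'
from plan import *
plan([536,127,95],.135+np.pi/2,2)
im=ctrl.camera('top')[:,:,::-1][160:260,200:300]; im2=ctrl.camera('scene')[:,:,::-1][150:250,310:410]
cv2.imwrite('pics/g.png',np.hstack([cv2.resize(i,(400,400),interpolation=2) for i in(im,im2)]))
E
```

```text
time_s: 3.65
ee_pos: [538.6, 132.9, 160.7]
orientation: [-2.37, 2.057, -0.002]
force: [-0.1, -0.1, 0.8]
width: 55.5
p [538.625  132.8532 160.7096] yaw -1.4297958209016652 dyaw -0.006000505893231534 j [0.2386 0.4238 1.901  0.0014 0.8136 1.6675] F [-0.0874 -0.1216  0.7557] w 55.54636573109219 t 3.65
[0.0028 0.0018 0.0328] [-0.0015  0.0007  0.003 ]
[0.0027 0.0018 0.0329] [-0.0015  0.0007  0.003 ]
```

View pics/g.png

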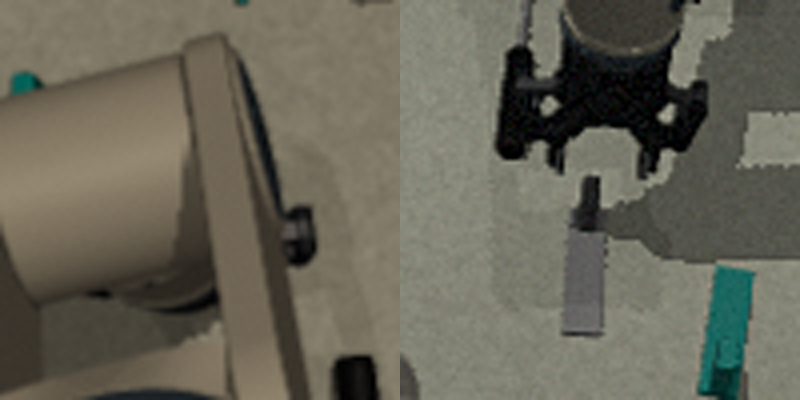

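The fingers straddle the handle: their tips are at crop x 558 and 645 (right half), the handle at 592. The remaining 6 mm offset matches the plan, so I descend and grip.

```bash
python3 -m jog '.003 .002 .02 0 0 .003;.003 .002 .02 0 0 .003;0 0 .02 0 0 0;0 0 .01 0 0 0;0 0 0 0 0 0'
python3 - <<'E'
from plan import *
plan([536,127,90],.135+np.pi/2,1)
E
```

```text
time_s: 4.25
ee_pos: [543.0, 128.2, 98.0]
orientation: [-2.351, 2.06, -0.017]
force: [0.1, 0.5, -0.2]
width: 55.7
p [542.9971 128.1981  98.0227] yaw -1.4389297538047066 dyaw 0.003133427009809786 j [0.2288 0.5217 1.9299 0.0012 0.6705 1.6668] F [ 0.0716  0.5439 -0.2053] w 55.658046927940816 t 4.25
[0.0003 0.0072 0.0079] [-0.0194  0.0026 -0.0032]
```

```bash
python3 -m jog '0 .005 .006 -.015 .002 -.003;0 .002 .002 -.005 0 0;0 0 0 0 0 0'
python3 - <<'E'
from plan import *
plan([536,127,90],.135+np.pi/2,1)
E
```

```text
time_s: 4.55
ee_pos: [537.2, 127.7, 91.9]
orientation: [-2.365, 2.066, -0.0]
force: [0.1, -0.2, 0.8]
width: 55.6
p [537.1867 127.7074  91.9427] yaw -1.4358979767768174 dyaw 0.00010164998192063734 j [0.2304 0.5309 1.9334 0.001  0.6761 1.6655] F [ 0.0597 -0.1646  0.8319] w 55.6489400833748 t 4.55
[0.0005 0.0013 0.0019] [-0.0011  0.0007 -0.0001]
```

```bash
python3 -m jog '0 0 0 0 0 0;0 0 0 0 0 0;0 0 0 0 0 0;0 0 0 0 0 0;0 0 0 0 0 0' -1 70
python3 -m jog '0 0 0 0 0 0;0 0 0 0 0 0;0 0 -.002 0 0 0;0 0 -.02 0 0 0;0 0 -.03 0 0 0'
python3 -m jog '0 0 -.03 0 0 0;0 0 -.02 0 0 0;0 0 0 0 0 0'
python3 - <<'E'
from plan import *
plan([536,127,180])
print([(d['xy'],d['confidence']) for d in ctrl.landmark_of('scene','blade_tip')])
E
```

```text
time_s: 5.05
ee_pos: [537.7, 127.9, 93.1]
orientation: [-2.364, 2.065, -0.002]
force: [0.7, -0.3, -1.0]
width: 13.2
time_s: 5.55
ee_pos: [534.7, 127.2, 142.4]
orientation: [2.363, -2.064, -0.006]
force: [1.1, 1.2, -1.2]
width: 13.6
time_s: 5.85
ee_pos: [535.7, 127.3, 197.0]
orientation: [2.365, -2.065, -0.004]
force: [0.9, -0.0, -1.8]
width: 13.3
p [535.7011 127.3423 197.0179] yaw -1.4359073764321928 dyaw 0.0 j [0.2303 0.3682 1.8844 0.0009 0.892  1.6657] F [ 0.8622 -0.0206 -1.8168] w 13.256045067766165 t 5.85
[ 0.0004 -0.0003  0.017 ] [0.003  0.0004 0.    ]
[([337.5, 258.2], 0.76), ([355.6, 231.8], 0.55), ([392.0, 216.9], 0.54)]
```

Run:
```python
from plan import *
plan([421,-122,180],-.359+np.pi/2,10)
```

```text
p [535.1078 127.188  195.6921] yaw -1.4359394872477402 dyaw -0.4938568395471563 j [0.2303 0.3698 1.8857 0.0008 0.8906 1.6657] F [-0.6337 -0.6214 -1.8909] w 13.488736177783064 t 5.9
[0.0232 0.0147 0.0016] [ 0.0004 -0.0001  0.0494]
[0.0239 0.0135 0.0016] [ 0.0004 -0.0001  0.0494]
[0.0245 0.0123 0.0016] [ 0.0004 -0.0001  0.0494]
[0.0251 0.0111 0.0016] [ 0.0004 -0.0001  0.0494]
[0.0256 0.0098 0.0016] [ 0.0004 -0.0001  0.0494]
[0.026  0.0085 0.0016] [ 0.0004 -0.0001  0.0494]
[0.0264 0.0073 0.0016] [ 0.0004 -0.0001  0.0494]
[0.0268 0.0059 0.0016] [ 0.0004 -0.0001  0.0494]
[0.027  0.0046 0.0016] [ 0.0004 -0.0001  0.0494]
[0.0272 0.0033 0.0016] [ 0.0004 -0.0001  0.0494]
```

```bash
python3 -m jog '.023 .015 .001 0 0 .049;.024 .013 .001 0 0 .049;.024 .012 .001 0 0 .049;.025 .011 .001 0 0 .049;.025 .01 .001 0 0 .049' >/dev/null
python3 -m jog '.026 .008 .001 0 0 .049;.026 .007 .001 0 0 .049;.026 .006 .001 0 0 .049;.026 .004 .001 0 0 .045;.01 .002 .001 0 0 .02'
python3 -m jog '0 0 0 0 0 0'
python3 - <<'E'
from plan import *
plan([421,-122,137],-.359+np.pi/2,3)
E
```

```text
time_s: 6.9
ee_pos: [417.5, -108.3, 172.8]
orientation: [1.808, -2.548, -0.022]
force: [0.7, 0.6, -2.6]
width: 13.2
time_s: 7.0
ee_pos: [416.3, -108.9, 171.7]
orientation: [1.804, -2.549, -0.025]
force: [-0.0, 0.2, -2.7]
width: 13.2
p [ 416.2792 -108.8513  171.6868] yaw -1.9094203082671977 dyaw -0.020376018527699102 j [-0.2566  0.2551  2.138  -0.0061  0.7729  1.6573] F [-0.0425  0.2406 -2.737 ] w 13.231573841869926 t 7.0
[ 0.0035 -0.0032  0.0115] [ 0.008  -0.0022  0.0068]
[ 0.0035 -0.0031  0.0115] [ 0.008  -0.0022  0.0068]
[ 0.0035 -0.0031  0.0115] [ 0.008  -0.0022  0.0068]
```

Now correcting the position, still in front of the stand, and lowering to insertion height. Then a picture to check alignment.

```bash
python3 -m jog '.004 -.003 .008 .008 -.002 .007;.004 -.003 .008 .008 -.002 .007;.004 -.003 .007 .008 -.002 .007;0 0 0 0 0 0'
python3 - <<'E'
from plan import *
plan([421,-122,140],-.359+np.pi/2,1)
im=ctrl.camera('top')[:,:,::-1][140:270,330:470]; im2=ctrl.camera('scene')[:,:,::-1][130:260,200:340]
cv2.imwrite('pics/al.png',np.hstack([cv2.resize(i,(400,371),interpolation=2) for i in(im,im2)]))
print(proj('top',[635.9,-203.2,40]),[(d['xy'],d['confidence']) for n in('top','scene') for d in ctrl.landmark_of(n,'blade_tip')])
E
```

```text
time_s: 7.4
ee_pos: [421.5, -122.3, 145.4]
orientation: [-1.79, 2.58, -0.001]
force: [0.1, 0.2, -2.4]
width: 13.4
p [ 421.5197 -122.2801  145.3641] yaw -1.928538968230072 dyaw -0.0012573585648247843 j [-0.2861  0.3068  2.1509  0.0007  0.6825  1.6419] F [ 0.1366  0.2472 -2.4178] w 13.391343279362925 t 7.4
[-0.0001  0.0006  0.0054] [-0.0014  0.0006  0.0013]
[392.2613 185.9997] [([206.9, 226.8], 0.66), ([389.8, 186.4], 0.6), ([263.8, 156.3], 0.56), ([372.8, 236.8], 0.44), ([270.1, 173.2], 0.78), ([338.2, 258.8], 0.78), ([391.6, 221.9], 0.72)]
```

View pics/al.png

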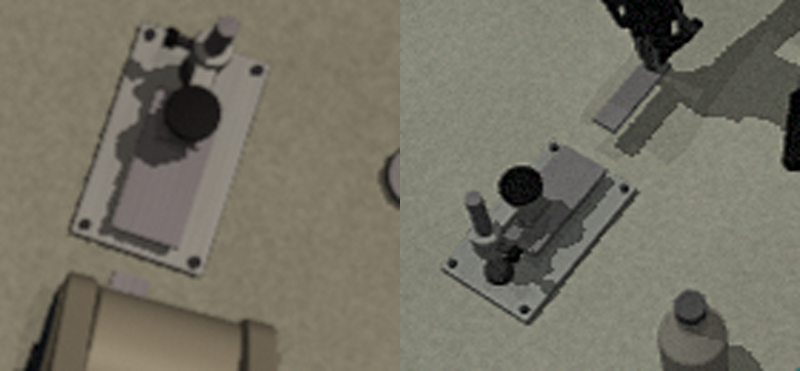

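The tongue tip shows at top crop (131,274) and scene crop (604,126), in line ahead of the plate, whose front edge is at top crop (113,226)–(178,247). Quick numeric check of the lateral offset.

Run:
```python
from plan import *
e=np.array([np.cos(.359),-np.sin(.359)]);l=np.array([-e[1],e[0]]);o=np.array([635.9,-203.2])
s=400/140
def st(P): d=P[:2]-o; return np.array([d@e,d@l,P[2]])
T=lambda x,y:(330+x/s,140+y/s); S=lambda x,y:(200+(x-400)/s,130+y/s)
for z in(52,58): print('tip',st(back('top',T(131.5,274),z)),st(back('scene',S(604.5,126),z)))
print('plate front',[st(back('top',T(*p),40)) for p in((113,226),(178,247))])
print('plate front scene',[st(back('scene',S(*p),40)) for p in((557,143),(608,170))])
for z in (108,112,116): print('cap',st(back('top',T(193,113),z)),st(back('scene',S(520,186),z)))
```

```text
tip [-130.8669    0.1067   52.    ] [-132.8578    1.4343   52.    ]
tip [-131.6411    0.5654   58.    ] [-129.9114    4.3343   58.    ]
plate front [array([-95.7576,  26.7502,  40.    ]), array([-94.6184, -30.7632,  40.    ])]
plate front scene [array([-90.8906, -35.2452,  40.    ]), array([-93.6518,  34.066 ,  40.    ])]
cap [  2.5871  -1.7192 108.    ] [  3.2989   0.0174 108.    ]
cap [  1.587   -1.3924 112.    ] [  4.8808   2.051  112.    ]
cap [  0.5869  -1.0656 116.    ] [  6.4628   4.0845 116.    ]
```

```bash
python3 -m jog '0 0 .008 0 0 0;0 -.015 0 0 0 0;0 -.02 0 0 0 0;0 -.01 0 0 0 0;0 0 0 0 0 0'
python3 - <<'E'
from plan import *
e=np.array([np.cos(.359),-np.sin(.359)])
plan([*(np.array([421,-122])+156*e),137],-.359+np.pi/2,5)
E
```

```text
time_s: 8.1
ee_pos: [465.1, -137.6, 137.8]
orientation: [-1.791, 2.578, -0.003]
force: [0.1, -0.3, -2.3]
width: 13.3
p [ 465.1254 -137.6121  137.7988] yaw -1.9271074503268832 dyaw -0.0026888764680137456 j [-0.291   0.376   2.0611  0.0008  0.7013  1.6355] F [ 0.1269 -0.2698 -2.3175] w 13.312788615269557 t 8.1
[ 0.0002 -0.0218  0.0002] [-0.0006  0.0001  0.0005]
[ 0.0002 -0.0218  0.0002] [-0.0006  0.0001  0.0005]
[ 0.0002 -0.0218  0.0002] [-0.0006  0.0001  0.0005]
[ 0.0002 -0.0218  0.0002] [-0.0006  0.0001  0.0005]
[ 0.0002 -0.0218  0.0002] [-0.0006  0.0001  0.0005]
```

```bash
python3 -m jog '0 -.015 0 0 0 0;0 -.015 0 0 0 0;0 -.015 0 0 0 0;0 0 0 0 0 0'
python3 - <<'E'
from plan import *
e=np.array([np.cos(.359),-np.sin(.359)])
plan([*(np.array([421,-122])+156*e),137],-.359+np.pi/2,5)
E
```

```text
time_s: 8.5
ee_pos: [506.6, -152.9, 136.9]
orientation: [-1.793, 2.58, 0.001]
force: [0.8, 0.4, -1.8]
width: 13.2
p [ 506.5552 -152.9347  136.8979] yaw -1.9269200775569004 dyaw -0.00287624923799612 j [-0.2963  0.4309  1.9662  0.0009  0.7447  1.6299] F [ 0.7767  0.3835 -1.8083] w 13.155419857921702 t 8.5
[ 0.0003 -0.013  -0.    ] [0.     0.0001 0.0006]
[ 0.0002 -0.013  -0.    ] [0.     0.0001 0.0006]
[ 0.0002 -0.013  -0.    ] [0.     0.0001 0.0006]
[ 0.0002 -0.013  -0.    ] [0.     0.0001 0.0006]
[ 0.0002 -0.013  -0.    ] [0.     0.0001 0.0006]
```

```bash
python3 -m jog '0 -.013 0 0 0 .001;0 -.013 0 0 0 .001;0 -.013 0 0 0 .001;0 -.013 0 0 0 0;0 -.013 0 0 0 0'
python3 -m jog '0 0 0 0 0 0;0 0 .002 0 0 0;0 0 0 0 0 0'
python3 - <<'E'
from plan import *
e=np.array([np.cos(.359),-np.sin(.359)])
plan([*(np.array([421,-122])+156*e),133],-.359+np.pi/2,1)
E
```

```text
time_s: 9.0
ee_pos: [566.4, -175.4, 135.5]
orientation: [1.787, -2.58, -0.009]
force: [-0.2, 0.5, -1.8]
width: 13.0
time_s: 9.3
ee_pos: [568.2, -176.1, 133.5]
orientation: [1.787, -2.581, -0.006]
force: [0.8, -0.6, -0.0]
width: 12.9
p [ 568.2459 -176.1138  133.5441] yaw -1.9300793826602984 dyaw 0.00028305586540167127 j [-0.3033  0.5157  1.8203  0.0008  0.8101  1.6262] F [ 0.8292 -0.5907 -0.0382] w 12.889913556107766 t 9.3
[0.0011 0.0009 0.0005] [ 0.0046  0.0003 -0.0003]
```

The force on the wrist went back to zero, so the blade rests on the plate. Releasing and backing up.

```bash
python3 -m jog '0 0 0 0 0 0;0 0 0 0 0 0;0 0 0 0 0 0;0 0 0 0 0 0' 0.1
python3 -m jog '0 0 -.02 0 0 0;0 0 -.03 0 0 0;0 0 -.03 0 0 0;0 0 -.02 0 0 0;0 0 0 0 0 0'
python3 - <<'E'
from plan import *
e=np.array([np.cos(.359),-np.sin(.359)])
plan([*(np.array([637,-203.3])-4*e),225],-.359+np.pi/2,3)
im=ctrl.camera('top')[:,:,::-1][140:270,330:470]; im2=ctrl.camera('scene')[:,:,::-1][130:260,200:340]
cv2.imwrite('pics/in.png',np.hstack([cv2.resize(i,(400,371),interpolation=2) for i in(im,im2)]))
E
```

```text
time_s: 9.7
ee_pos: [567.1, -175.6, 133.9]
orientation: [1.787, -2.58, -0.007]
force: [0.0, -0.2, 0.4]
width: 46.9
time_s: 10.2
ee_pos: [566.3, -175.4, 236.2]
orientation: [1.786, -2.578, -0.012]
force: [-0.4, -0.6, 0.1]
width: 46.9
p [ 566.3188 -175.4159  236.2206] yaw -1.9299463472625324 dyaw 0.00015002046763612498 j [-0.3032  0.3791  1.7603  0.0008  1.0111  1.6263] F [-0.4193 -0.6021  0.0937] w 46.889608729851574 t 10.2
[ 0.0004 -0.024   0.0035] [ 0.003   0.0001 -0.    ]
[ 0.0004 -0.024   0.0036] [ 0.003   0.0001 -0.    ]
[ 0.0004 -0.024   0.0037] [ 0.003   0.0001 -0.    ]
```

View pics/in.png

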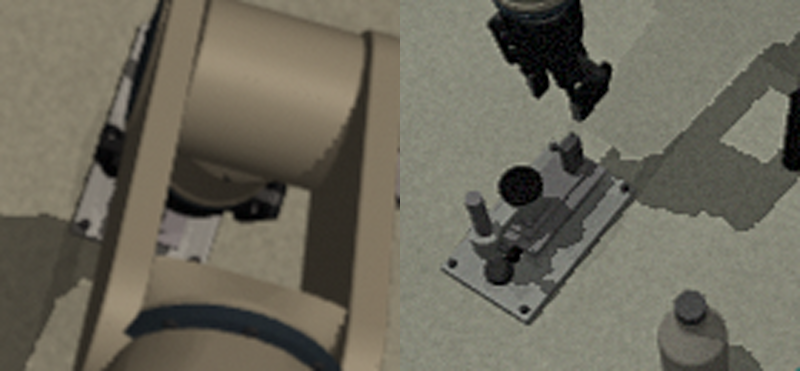

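The blade's tongue lies on the plate under the head, with the handle upright at scene crop (571,152). Moving over the cap with the jaws shut.

```bash
python3 -m jog '0 -.023 .002 .003 0 0;0 -.023 .002 .003 0 0;0 -.023 .002 .003 0 0;0 0 0 0 0 0;0 0 0 0 0 0' -1
python3 - <<'E'
from plan import *
e=np.array([np.cos(.359),-np.sin(.359)]);l=np.array([-e[1],e[0]])
d=back('scene',(260.2,179),96)[:2]-[635.9,-203.2]; print('handle in stand',d@e,d@l)
plan([*(np.array([637,-203.3])-4*e),200],-.359+np.pi/2,1)
E
```

```text
time_s: 10.8
ee_pos: [627.4, -198.6, 218.4]
orientation: [1.784, -2.575, -0.019]
force: [-0.6, 0.5, 0.7]
width: -0.2
handle in stand -77.52507986021257 4.36229200649418
p [ 627.3951 -198.6185  218.3607] yaw -1.9298948789028736 dyaw 9.855210797660163e-05 j [-0.3089  0.494   1.6204  0.0001  1.0423  1.6209] F [-0.6199  0.4526  0.6919] w -0.22837026087730164 t 10.8
[ 0.001  -0.0069  0.0183] [ 0.0151 -0.0006 -0.0001]
```

```bash
python3 -m jog '.001 -.006 .01 .012 0 0;0 0 .01 .002 0 0;0 0 0 0 0 0'
python3 - <<'E'
from plan import *
e=np.array([np.cos(.359),-np.sin(.359)]);l=np.array([-e[1],e[0]])
plan([*(np.array([637,-203.3])-4*e),180],-.359+np.pi/2,1)
E
```

```text
time_s: 11.1
ee_pos: [630.2, -200.9, 194.6]
orientation: [1.787, -2.58, -0.005]
force: [0.1, -0.2, 0.8]
width: 0.5
p [ 630.1549 -200.8519  194.5745] yaw -1.929728076088623 dyaw -6.825070627325402e-05 j [-0.3106  0.5213  1.6351 -0.0007  0.9894  1.6196] F [ 0.0746 -0.1727  0.7982] w 0.5057819308039926 t 11.1
[-0.0001 -0.0033  0.0146] [ 0.0042 -0.0008  0.0001]
```

```bash
python3 -m jog '0 -.002 .003 .004 0 0;0 0 .003 0 0 0;0 0 .003 0 0 0;0 0 0 0 0 0' | head -4
python3 -m jog '0 0 .003 0 0 0;0 0 .003 0 0 0' | grep -E 'ee|force'
python3 -m jog '0 0 .002 0 0 0;0 0 .002 0 0 0' | grep -E 'ee|force'
```

```text
time_s: 11.5
ee_pos: [631.5, -201.4, 185.2]
orientation: [1.789, -2.582, 0.001]
force: [-0.8, 0.1, -0.1]
ee_pos: [631.8, -201.4, 180.0]
force: [-1.8, -0.3, 3.1]
ee_pos: [631.8, -201.4, 175.9]
force: [-1.1, 1.1, 3.7]
```

```bash
python3 -m jog '0 0 .002 0 0 0' | grep -E 'ee|force'
python3 -m jog '0 0 .001 0 0 0' | grep -E 'ee|force'
python3 -m jog '0 0 .001 0 0 0' | grep -E 'ee|force'
```

```text
ee_pos: [631.7, -201.5, 173.8]
force: [-1.4, 0.8, 3.2]
ee_pos: [631.7, -201.4, 172.5]
force: [-0.9, -0.1, 2.9]
ee_pos: [631.7, -201.5, 171.4]
force: [-0.4, 0.9, 3.8]
```

```bash
python3 -m jog '0 0 .001 0 0 0' | grep -E 'ee|force'
python3 -m jog '0 0 .0005 0 0 0' | grep -E 'ee|force'
```

```text
ee_pos: [631.8, -201.5, 170.6]
force: [-5.9, 1.2, 16.4]
ee_pos: [631.8, -201.5, 170.7]
force: [-3.7, 2.3, 11.2]
```

The force jumped from 3.5 to 16 N, so the head bears on the blade. Holding briefly, then backing off to above the handle.

```bash
python3 -m jog '0 0 0 0 0 0;0 0 0 0 0 0;0 0 0 0 0 0' | grep -E 'ee|force'
python3 -m jog '0 0 -.002 0 0 0;0 0 -.02 0 0 0;0 0 -.03 0 0 0;0 0 0 0 0 0;0 0 0 0 0 0' | grep -E 'ee|force'
python3 - <<'E'
from plan import *
plan([567.5,-175.8,215],-.359+np.pi/2,3)
E
```

```text
ee_pos: [631.8, -201.5, 170.7]
force: [-2.5, 0.9, 4.4]
ee_pos: [631.2, -201.2, 222.1]
force: [-0.1, -0.4, -0.7]
p [ 631.2482 -201.2103  222.0582] yaw -1.9297341767323655 dyaw -6.215006253107447e-05 j [-0.3105  0.491   1.616  -0.0009  1.036   1.6197] F [-0.1363 -0.4254 -0.7375] w -0.24187887629043617 t 13.2
[-0.0005  0.0229  0.0024] [ 0.0005 -0.0003  0.    ]
[-0.0005  0.0229  0.0024] [ 0.0005 -0.0003  0.    ]
[-0.0005  0.0229  0.0024] [ 0.0005 -0.0003  0.    ]
```

```bash
python3 -m jog '0 .022 .002 0 0 0;0 .022 .002 0 0 0;0 .022 .002 0 0 0;0 0 0 0 0 0;0 0 0 0 0 0' 0.1
python3 - <<'E'
from plan import *
plan([567.5,-175.8,180],-.359+np.pi/2,1)
im2=ctrl.camera('scene')[:,:,::-1][130:260,200:340]
cv2.imwrite('pics/pr.png',cv2.resize(im2,(600,557),interpolation=2))
E
```

```text
time_s: 13.7
ee_pos: [566.9, -177.2, 211.9]
orientation: [1.787, -2.58, -0.004]
force: [0.0, -0.7, 0.1]
width: 46.8
p [ 566.8685 -177.151   211.927 ] yaw -1.929773774210987 dyaw -2.255258390970738e-05 j [-0.3051  0.4081  1.7789 -0.0009  0.9588  1.6252] F [ 0.0091 -0.6788  0.1378] w 46.81934940579234 t 13.7
[-0.0015 -0.0002  0.0319] [ 0.0041 -0.001   0.    ]
```

View pics/pr.png

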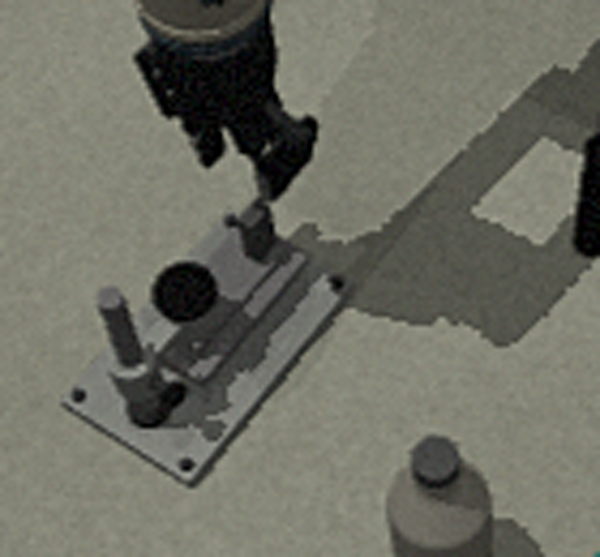

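The head is lowered (cap at crop (185,292)) and the blade is still in place (handle at (258,230)). Descending onto the handle.

```bash
python3 -m jog '-.0015 0 .02 .004 0 0;0 0 .02 0 0 0;0 0 .02 0 0 0;0 0 .014 0 0 0;0 0 0 0 0 0'
python3 - <<'E'
from plan import *
plan([567.5,-175.8,134.5],-.359+np.pi/2,1)
E
```

```text
time_s: 14.25
ee_pos: [572.3, -177.5, 135.3]
orientation: [-1.788, 2.581, -0.006]
force: [-0.4, -0.6, 0.3]
width: 46.7
p [ 572.2867 -177.535   135.2727] yaw -1.9300866819967295 dyaw 0.00029035520183295915 j [-0.3029  0.5154  1.8154 -0.0014  0.8064  1.6282] F [-0.3784 -0.591   0.3194] w 46.70418628089702 t 14.25
[0.0001 0.0051 0.0007] [-0.0045 -0.0007 -0.0003]
```

```bash
python3 -m jog '0 .005 0 -.004 0 0;0 0 0 0 0 0' | grep -E 'ee|force'
python3 -m jog '0 0 0 0 0 0;0 0 0 0 0 0;0 0 0 0 0 0;0 0 0 0 0 0;0 0 0 0 0 0' -1 60
python3 - <<'E'
from plan import *
plan([567.5,-175.8,134.5],-.359+np.pi/2,1)
E
```

```text
ee_pos: [568.1, -176.0, 135.6]
force: [-0.3, -0.8, -0.1]
time_s: 14.95
ee_pos: [569.1, -176.2, 137.7]
orientation: [-1.788, 2.581, -0.005]
force: [0.7, -0.6, -2.9]
width: 12.8
p [ 569.0954 -176.2414  137.6801] yaw -1.9300404590573226 dyaw 0.0002441322624262554 j [-0.3025  0.508   1.8218 -0.001   0.808   1.6282] F [ 0.7321 -0.5737 -2.8756] w 12.752572242419092 t 14.95
[0.0001 0.0017 0.0032] [-0.0039 -0.0005 -0.0002]
```

```bash
python3 -m jog '0 0 .001 -.003 0 0' | grep -E 'ee|force'
python3 -m jog '0 0 .001 0 0 0' | grep -E 'ee|force'
```

```text
ee_pos: [569.2, -176.3, 137.5]
force: [-5.5, 2.0, 17.8]
ee_pos: [569.2, -176.3, 137.5]
force: [-5.4, 2.1, 11.6]
```

```bash
python3 -m jog '0 0 0 0 0 0;0 0 0 0 0 0' | grep -E 'ee|force'
python3 -m jog '0 .004 0 0 0 0;0 .004 0 0 0 0' | grep -E 'ee|force'
python3 -m jog '0 .006 0 0 0 0' | grep -E 'ee|force'
```

```text
ee_pos: [569.3, -176.3, 137.9]
force: [0.6, -0.5, -3.1]
ee_pos: [562.0, -173.6, 137.6]
force: [0.0, -0.7, -0.4]
ee_pos: [556.1, -171.4, 137.6]
force: [-0.4, 0.4, -0.8]
```

```bash
python3 -m jog '0 .008 0 0 0 0;0 .008 0 0 0 0;0 .008 0 0 0 0' | grep -E 'ee|force'
python3 -m jog '0 .008 0 0 0 0;0 .008 0 0 0 0;0 .008 0 0 0 0' | grep -E 'ee|force'
python3 - <<'E'
from plan import *
plan([420,-122,138],-.359+np.pi/2,5)
E
```

```text
ee_pos: [531.4, -162.1, 137.6]
force: [0.8, 0.0, -1.1]
ee_pos: [506.4, -152.8, 137.7]
force: [0.5, -0.2, -1.2]
p [ 506.4112 -152.7547  137.7004] yaw -1.9300974872534105 dyaw 0.00030116045851436013 j [-0.2955  0.4288  1.9673 -0.001   0.744   1.6353] F [ 0.4596 -0.2149 -1.1958] w 13.394311516845537 t 16.25
[ 0.0003  0.0183 -0.0001] [-0.0003 -0.0001 -0.0001]
[ 0.0003  0.0183 -0.0001] [-0.0003 -0.0001 -0.0001]
[ 0.0003  0.0183 -0.0001] [-0.0003 -0.0001 -0.0001]
[ 0.0003  0.0183 -0.0001] [-0.0003 -0.0001 -0.0001]
[ 0.0003  0.0183 -0.0001] [-0.0003 -0.0001 -0.0001]
```

```bash
python3 -m jog '0 .015 -.002 0 0 0;0 .02 -.002 0 0 0;0 .02 0 0 0 0;0 .02 0 0 0 0;0 .02 0 0 0 0' | grep -E 'ee|force'
python3 -m jog '0 .012 0 0 0 0;0 0 0 0 0 0' | grep -E 'ee|force'
python3 - <<'E'
from plan import *
plan([400,-114,100],-.359+np.pi/2,4)
E
```

```text
ee_pos: [412.6, -117.6, 141.4]
force: [0.4, -0.1, -1.5]
ee_pos: [397.3, -112.0, 141.0]
force: [0.1, -0.8, -2.4]
p [ 397.3271 -112.028   141.0192] yaw -1.9301149823410961 dyaw 0.0003186555461995866 j [-0.2781  0.2848  2.2036 -0.001   0.6559  1.6528] F [ 0.1238 -0.7809 -2.4062] w 13.10914685386028 t 16.95
[ 0.0002 -0.0008  0.0103] [ 0.0007 -0.0002 -0.0001]
[ 0.0002 -0.0008  0.0103] [ 0.0007 -0.0002 -0.0001]
[ 0.0002 -0.0008  0.0103] [ 0.0007 -0.0002 -0.0001]
[ 0.0002 -0.0008  0.0103] [ 0.0007 -0.0002 -0.0001]
```

```bash
python3 -m jog '0 0 .012 0 0 0;0 0 .012 0 0 0;0 0 .01 0 0 0;0 0 0 0 0 0' | grep -E 'ee|force'
python3 - <<'E'
from plan import *
plan([400,-114,98],-.359+np.pi/2,1)
E
```

```text
ee_pos: [400.8, -113.1, 106.9]
force: [0.2, -0.1, -1.8]
p [ 400.8024 -113.1119  106.9185] yaw -1.929911473441391 dyaw 0.00011514664649414641 j [-0.2782  0.36    2.216  -0.0012  0.5625  1.6527] F [ 0.1966 -0.0707 -1.7697] w 13.338686153901069 t 17.35
[0.0011 0.0005 0.0089] [-0.0031 -0.0004 -0.0001]
```

```bash
python3 -m jog '0 0 .004 -.003 0 0;0 0 .003 0 0 0' | grep -E 'ee|force'
python3 -m jog '0 0 .001 0 0 0' | grep -E 'ee|force'
python3 -m jog '0 0 .001 0 0 0' | grep -E 'ee|force'
```

```text
ee_pos: [401.9, -113.5, 99.9]
force: [-0.4, 0.2, -2.1]
ee_pos: [402.1, -113.5, 98.8]
force: [0.3, -0.1, -2.9]
ee_pos: [402.3, -113.6, 97.8]
force: [-0.6, 0.5, -2.0]
```

```bash
python3 -m jog '0 0 .001 0 0 0' | grep -E 'ee|force'
python3 -m jog '0 0 .001 0 0 0' | grep -E 'ee|force'
```

```text
ee_pos: [402.3, -113.6, 97.4]
force: [-9.0, 3.2, 34.3]
ee_pos: [402.3, -113.6, 97.5]
force: [-7.7, 2.1, 28.1]
```

```bash
python3 -m jog '0 0 0 0 0 0' | grep -E 'ee|force'
python3 -m jog '0 0 0 0 0 0;0 0 0 0 0 0;0 0 0 0 0 0;0 0 0 0 0 0' 0.1
python3 -m jog '0 0 -.02 0 0 0;0 0 -.03 0 0 0;0 0 -.04 0 0 0;0 0 -.04 0 0 0;0 0 -.04 0 0 0'
python3 -m jog '.03 .02 -.02 0 0 0;.04 .02 0 0 0 0;.04 .02 0 0 0 0;.04 .01 0 0 0 0;.04 0 0 0 0 0'
python3 -m jog '.04 0 0 0 0 0;.04 0 0 0 0 0;.04 0 0 0 0 0;0 0 0 0 0 0;0 0 0 0 0 0'
python3 - <<'E'
from plan import *
im=ctrl.camera('top')[:,:,::-1][130:290,330:490]; im2=ctrl.camera('scene')[:,:,::-1][130:260,190:320]
cv2.imwrite('pics/end.png',np.hstack([cv2.resize(i,(400,400),interpolation=2) for i in(im,im2)]))
E
```

```text
ee_pos: [402.4, -113.6, 98.0]
force: [0.5, -0.1, -2.7]
time_s: 18.45
ee_pos: [403.3, -113.9, 98.7]
orientation: [-1.788, 2.58, -0.006]
force: [-0.4, 0.0, -0.4]
width: 47.1
time_s: 18.95
ee_pos: [399.6, -112.7, 269.1]
orientation: [1.786, -2.578, -0.01]
force: [0.0, -1.1, -0.8]
width: 46.8
time_s: 19.45
ee_pos: [268.1, -268.4, 297.5]
orientation: [-1.799, 2.572, -0.011]
force: [0.9, -0.2, 0.3]
width: 46.6
time_s: 19.95
ee_pos: [221.5, -389.1, 298.0]
orientation: [-1.791, 2.578, -0.015]
force: [0.6, 0.8, 0.4]
width: 46.5
```

View pics/end.png

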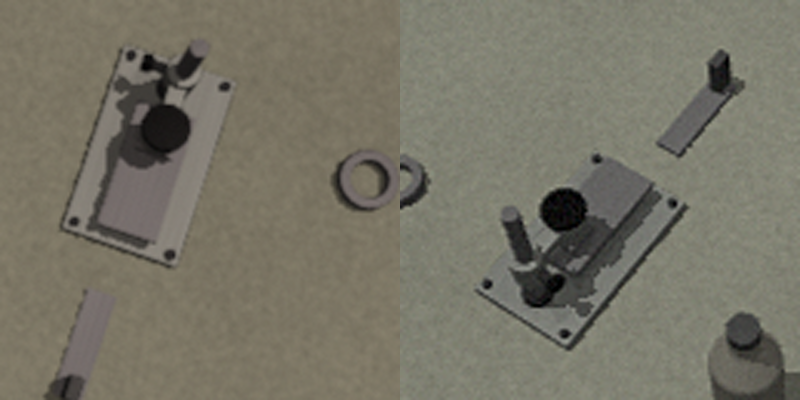

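The blade lies flat in front of the stand: tip at top crop (98,291), about 35 mm clear of the base edge. The head is low. As a last check I compare the cap's sub-pixel position with the picture taken just after pressing, and with the one before.

Run:
```python
from plan import *
now=cv2.resize(ctrl.camera('scene')[:,:,::-1][130:260,200:340],(600,557),interpolation=2)
pr=cv2.imread('pics/pr.png'); before=cv2.resize(cv2.imread('pics/in.png')[:,400:],(600,557),interpolation=2)
def c(im):
    g=cv2.GaussianBlur(im,(0,0),2).max(2)[240:345,135:235]; n,l,s,q=cv2.connectedComponentsWithStats((g<60).astype(np.uint8)); k=1+s[1:,4].argmax(); return q[k]/4.29, s[k,4]
for n,i in(('before',before),('pressed',pr),('now',now)): print(n,c(i))
for g in(6,7,18): print('gap',g,proj('scene',[637,-203.3,92+g])-[200,130]-np.array([135,240])/4.29)
w=min(ctrl.landmark_of('scene','blade'),key=lambda d:np.hypot(*(np.array(d['xy'])-[(705-400)*.325+190-3,130+105*.325])));print(w['xy'],back('scene',w['xy'],0))
o=ctrl.observe();print(o['time_s'],o['force'])
```

```text
before (array([13.2767, 13.7887]), np.int32(5663))
pressed (array([13.7837, 15.0761]), np.int32(4816))
now (array([13.1903, 14.8954]), np.int32(4501))
gap 6 [11.5742 10.4086]
gap 7 [11.5245 10.235 ]
gap 18 [10.9741  8.3114]
[285.0, 163.2] [ 426.2928 -137.6424    0.    ]
20.15 [0.0235 0.3583 0.1342]
```

The cap matches to about 0.2 px, roughly 1 mm, which isn't decisive. I'll probe the cap lightly with the closed fingertips; contact at TCP z ≈ 170.7 means the gap is unchanged.

```bash
python3 -m jog '-.02 -.04 -.005 0 0 0;-.02 -.04 -.005 0 0 0;-.02 -.04 0 0 0 0;-.02 -.04 0 0 0 0;-.02 -.04 0 0 0 0' -1 | grep ee
python3 - <<'E'
from plan import *
plan([631.7,-201.4,235],-.359+np.pi/2,8)
E
```

```text
ee_pos: [449.3, -357.1, 311.1]
p [ 449.35   -357.0718  311.0741] yaw -1.924078939674656 dyaw -0.0057173871202405024 j [-0.6732  0.2628  1.7432 -0.002   1.1253  1.2517] F [ 0.3283 -0.8998  0.0435] w -0.21239182308094667 t 20.65
[-0.0262 -0.0146  0.0095] [-0.0012 -0.0006  0.0007]
[-0.0262 -0.0146  0.0095] [-0.0012 -0.0006  0.0007]
[-0.0262 -0.0146  0.0095] [-0.0012 -0.0006  0.0007]
[-0.0262 -0.0145  0.0095] [-0.0012 -0.0006  0.0007]
[-0.0262 -0.0145  0.0095] [-0.0012 -0.0006  0.0007]
[-0.0262 -0.0145  0.0095] [-0.0012 -0.0006  0.0007]
[-0.0262 -0.0145  0.0095] [-0.0012 -0.0006  0.0007]
[-0.0262 -0.0145  0.0095] [-0.0012 -0.0006  0.0007]
```

```bash
python3 -m jog '-.026 -.014 .006 0 0 0;-.026 -.014 .006 0 0 0;-.026 -.014 .006 0 0 0;-.026 -.014 .006 0 0 0;-.026 -.014 .006 0 0 0' | grep ee
python3 -m jog '-.02 -.01 .006 0 0 0;-.01 -.005 .006 0 0 0;0 0 0 0 0 0;0 0 0 0 0 0' | grep ee
python3 - <<'E'
from plan import *
plan([631.7,-201.4,200],-.359+np.pi/2,2)
E
```

```text
ee_pos: [569.4, -248.8, 281.6]
ee_pos: [596.2, -217.6, 268.3]
p [ 596.2293 -217.57    268.3381] yaw -1.9044418802246967 dyaw -0.025354446570199585 j [-0.3503  0.3973  1.6518 -0.0052  1.0815  1.5565] F [1.1157 0.7926 0.1579] w 0.0821001992423609 t 21.55
[-0.0136 -0.0137  0.0343] [-0.0055 -0.0023  0.0127]
[-0.0137 -0.0138  0.0342] [-0.0055 -0.0023  0.0127]
```

```bash
python3 -m jog '-.014 -.014 .02 -.005 -.002 .013;-.014 -.014 .02 -.005 -.002 .013;0 0 .01 0 0 0;0 0 0 0 0 0' | grep ee
python3 - <<'E'
from plan import *
plan([631.7,-201.4,180],-.359+np.pi/2,2)
E
```

```text
ee_pos: [630.6, -203.8, 219.6]
p [ 630.6076 -203.7918  219.5759] yaw -1.9336820403639225 dyaw 0.00388571356902645 j [-0.314   0.4924  1.62   -0.0024  1.0265  1.6209] F [-0.5436 -0.0043  0.26  ] w 0.09250107740018304 t 21.95
[-0.0013 -0.      0.0198] [-0.0014 -0.0009 -0.0019]
[-0.0013 -0.0001  0.0198] [-0.0014 -0.0009 -0.0019]
```

```bash
python3 -m jog '-.001 0 .016 0 0 -.002;-.001 0 .014 0 0 -.002;0 0 .008 0 0 0;0 0 0 0 0 0' | grep ee
python3 -m jog '0 0 .002 -.002 0 0;0 0 0 0 0 0' | grep -E 'ee|force'
python3 - <<'E'
from plan import *
plan([631.7,-201.4,174],-.359+np.pi/2,1)
E
```

```text
ee_pos: [629.3, -204.1, 180.2]
ee_pos: [629.1, -204.4, 178.2]
force: [0.3, -0.3, 0.5]
p [ 629.1369 -204.3844  178.1997] yaw -1.931267063518373 dyaw 0.001470736723476307 j [-0.3153  0.5388  1.648  -0.0032  0.9536  1.6178] F [ 0.2549 -0.2731  0.5111] w 0.015482360062029995 t 22.55
[-0.0037 -0.0013  0.0042] [-0.0014 -0.0025 -0.0015]
```

```bash
python3 -m jog '-.003 -.001 .002 -.001 -.0025 -.0015;0 0 .002 0 0 0;0 0 0 0 0 0' | grep -E 'ee|force'
python3 -m jog '0 0 .001 0 0 0;0 0 0 0 0 0' | grep -E 'ee|force'
```

```text
ee_pos: [632.0, -201.8, 175.0]
force: [0.2, -0.1, -0.9]
ee_pos: [632.2, -201.7, 174.1]
force: [-0.6, 0.3, 0.2]
```

```bash
python3 -m jog '0 0 .0005 0 0 0' | grep -E 'ee|force'
python3 -m jog '0 0 .0005 0 0 0' | grep -E 'ee|force'
```

```text
ee_pos: [632.3, -201.7, 173.8]
force: [-0.4, 0.0, -0.0]
ee_pos: [632.3, -201.8, 173.3]
force: [-0.3, 0.7, 0.0]
```

```bash
python3 -m jog '0 0 .0006 0 0 0' | grep -E 'ee|force'
python3 -m jog '0 0 .0005 0 0 0' | grep -E 'ee|force'
python3 -m jog '0 0 .0005 0 0 0' | grep -E 'ee|force'
```

```text
ee_pos: [632.3, -201.8, 172.7]
force: [-0.3, 0.3, 0.4]
ee_pos: [632.3, -201.8, 172.1]
force: [0.3, 0.2, -0.3]
ee_pos: [632.3, -201.8, 171.6]
force: [-0.1, -0.1, 0.0]
```

There is no contact down to 171.6, so the head hasn't risen by as much as 1 mm, and nothing has pushed it lower since the blade came out. I'm backing off and handing in.

```bash
python3 -m jog '0 0 -.01 0 0 0;0 0 -.03 0 0 0;0 0 -.04 0 0 0;0 0 0 0 0 0;0 0 0 0 0 0'
python3 -c "
from bench import ctrl
print(ctrl.hand_in())"
```

```text
time_s: 24.05
ee_pos: [631.7, -201.7, 255.9]
orientation: [-1.789, 2.581, -0.002]
force: [-0.4, 0.0, 0.5]
width: -0.1
the job is handed in; nothing more can be done
None
```

The gap is set and the job is handed in at about 24 s of robot time; no verdict is reported.

**What I did:** I picked up the grey blade by its handle and slid it flat into the gap, with its tip about 22–25 mm past the head's axis. I let go and pressed the head down at about 3.5 N. The force then jumped to 16 N at TCP height 170.7 mm, showing that the head bore on the blade. I regripped the blade, drew it straight out with under about 1.5 N of drag, and laid it on the bench about 35 mm in front of the stand.

**What the last checks showed:**
- **Blade:** the final pictures show it flat, released and clear of the stand.
- **Bystanders:** I never reached near the flask, carton, driver or flange. The flask and flange look undisturbed in the last pictures; the carton and driver were outside those crops, so I did not check them again.
- **Head height from the camera:** the cap matched the pressed position to about 0.2 px. That is roughly 1 mm, so it did not settle the height to the ±1 mm needed.
- **Head height by touch:** I then lowered the closed fingertips over the cap to 171.6 mm and felt no contact. So the head has risen by no more than about 0.9 mm since pressing. I stopped there, so the exact contact height was not measured again.
- **Forces while regripping and laying down:** the arm crept up about 2 mm while the fingers closed on the handle in the gap, and easing it back pressed the blade on the plate with 18 N. Setting the blade on the bench briefly read 34 N. Both are below the 120 N wrist limit, and the 40 N limit was not passed in any reading.

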